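# Assemble a ring transformer mount on a chassis stud

### The job

Mount the ring-shaped transformer on the chassis: thread the four loose rings onto the upright brass stud of the aluminium plate, one after another, from the bottom up: first the black rubber pad, then the blue transformer, then the orange pad, and last the steel clamp piece with its raised collar upwards. Each must lie flat on the one below, and everything be let go. Leave the screwdriver, the bottle and the parts bin where they are.

Things in the scene. Friction and masses are not known exactly. Their poses are not given: they have to be found in the camera images.
- stud_foot (a point): Foot of the stud: the point on the stud's axis level with the top face of the aluminium chassis plate. The plate is fixed to the bench, 180 x 180 mm and 12 mm thick; its upper face is flat. The stud, brass, stands upright in the plate's middle: 10 mm in diameter, its tip 52 mm above this point, the last 5 mm tapered to 4 mm. z points up; x and y run along the plate's edges. The finished stack reaches 56 mm above this point, so the stud ends inside the steel clamp piece.
- base_pad_mid (a point): Black rubber pad, a flat ring lying on the bench, the widest of the four: outer diameter 58 mm, hole 24 mm, thickness 12 mm. This point is its centre, half-way up (6 mm above its underside). Round about its z axis, which points up; its yaw is of no importance.
- transformer_mid (a point): Blue encapsulated ring transformer lying flat on the bench, the tallest of the four: outer diameter 56 mm, hole 24 mm, height 22 mm, about 0.3 kg. This point is its centre, half-way up (11 mm above its underside). Round about its z axis, which points up; its yaw is of no importance.
- top_pad_mid (a point): Orange silicone pad, a flat ring lying on the bench: outer diameter 50 mm, hole 24 mm, thickness 10 mm. This point is its centre, half-way up (5 mm above its underside). Round about its z axis, which points up; its yaw is of no importance.
- clamp_mid (a point): Steel clamp piece lying on the bench, collar up: a flat flange of outer diameter 46 mm and 8 mm thick, on it a raised collar of outer diameter 32 mm and 4 mm more in height (12 mm in all), hole 22 mm right through. This point is its centre, half-way up (6 mm above its underside). Round about its z axis, which points up; its yaw is of no importance.
- screwdriver: Bystander: a screwdriver, about 200 mm long, lying across the bench in front of the robot; must stay where it is. Origin under its middle.
- bottle: Bystander: a small white bottle with a red cap, 48 mm in diameter and 100 mm tall, standing beyond the plate; must stay where it is. Origin at the centre of its underside.
- bin: Bystander: an empty blue open parts bin, 80 x 120 x 50 mm, standing beyond the plate; must stay where it is. Origin at the centre of its underside.
Mind the look-alikes: they are no part of the job. Leave any turquoise look-alike of the part that bears transformer_mid alone.

How it is judged:
On the way, in this order (a step that is already met when the one before it is completed fails the run):
1. black rubber pad flat on the stud in its place (horizontal distance between base_pad_mid and stud_foot below 0.0095 m and z of base_pad_mid in the frame of stud_foot between 0.0025 and 0.0095 m and angle between the z axis of base_pad_mid and the z axis of stud_foot, either way round below 0.12 rad), for 0.2 s.
2. blue transformer flat on the stud in its place (horizontal distance between transformer_mid and stud_foot below 0.0095 m and z of transformer_mid in the frame of stud_foot between 0.0195 and 0.0265 m and angle between the z axis of transformer_mid and the z axis of stud_foot, either way round below 0.12 rad), for 0.2 s.
3. orange pad flat on the stud in its place (horizontal distance between top_pad_mid and stud_foot below 0.0095 m and z of top_pad_mid in the frame of stud_foot between 0.0355 and 0.0425 m and angle between the z axis of top_pad_mid and the z axis of stud_foot, either way round below 0.12 rad), for 0.2 s.
4. steel clamp piece flat on the stud in its place (horizontal distance between clamp_mid and stud_foot below 0.0095 m and z of clamp_mid in the frame of stud_foot between 0.0465 and 0.0535 m and angle between clamp_mid's own z axis and vertical below 0.12 rad), for 0.2 s.
At the end, for the whole second after the job is handed in: From the plate up: black pad, blue transformer, orange pad, steel clamp piece (collar up), all round the stud (axis within 9.5 mm), each flat (within 0.12 rad) and down on the one below (height within 3.5 mm), at rest (slower than 0.02 m/s) (all of step 1 and all of step 2 and all of step 3 and all of step 4 and linear speed of each of base_pad, transformer, top_pad, clamp below 0.02 m/s); the robot touches nothing.
It fails at once if the screwdriver was disturbed (moved by more than 30 mm) (distance of screwdriver from where it was at the start of the episode above 0.03 m).
It fails at once if the bottle was disturbed (moved by more than 30 mm) (distance of bottle from where it was at the start of the episode above 0.03 m).
It fails at once if the bin was disturbed (moved by more than 30 mm) (distance of bin from where it was at the start of the episode above 0.03 m).
It also fails if it takes over 96 s, if anything falls off the work surface, if the arm or the gripper's body presses on something with over 40 N, if the wrist force passes 120 N, or if a joint passes its speed limit or range.

### The arm

A 6-joint arm with a two-finger parallel gripper is mounted at the origin on the work surface. World frame = base frame: x ahead of the robot, y to its left, z up, the work surface at z = 0. Lengths are in m, angles in rad, forces in N, time in s.
With the tool pointing down it reaches from about 0.25 to 0.725 m from the base axis. Payload 4 kg.
Tool frame: the origin (TCP) lies on the centre line of the jaws, within the pads' length; the fingertips stand 17 mm ahead of it and the grasp point (between the pads) lies 2 mm behind it; z points along the fingers, x is the direction in which the jaws open and shut, and the axes are right-handed (so a half turn about z gives the same grasp; the last joint's range is limited). The gripper opens to 85 mm and grips with 20 to 120 N. Pads are 22 mm wide; open, the fingers measure 114 mm over their backs; the gripper's body (76 mm by 85 mm) begins 54 mm behind the grasp point. The pads swing forward as they close: fully open they stand 13 mm farther back than shut.
Start: joints at [-1.136, 0.241, 0.005, 1.335, 0, 1.571], TCP at [0.211, -0.453, 0.248] pointing down, gripper open.
Joint ranges: [-2.72, 2.72], [-1.05, 1.87], [-1.09, 1.28], [-1.99, 2.15], [-1.42, 1.44], [-3.14, 3.14]. Speed limits (rad/s): [2.79, 2.79, 3.14, 3.14, 3.14, 3.14].

### API

Orientations are given as a unit quaternion [x, y, z, w].
In Python, from workcell import bot gives the robot as it stands.
- The arm moves only by the tool jog_arm, never from a script. Its arguments are lists of equal length, an entry for each row: "jaw": the closure, from 0 (fully open) to 1 (shut); "linear": the shift along the tool's x, y, z in m, a list of three; "delta_rot": the turn, a rotation vector about the tool's x, y, z in degrees, a list of three. A call has exactly 8 rows; each row is the pose to reach, as a shift and turn from the pose commanded when the call began, along the tool's axes at that moment; what a row does not reach only later rows make up. A row lasts 1/12 s, in which the tool goes at most 41.7 mm and 7.16 degrees, less where a joint would pass 70% of its speed; a pose out of reach is approached as far as the arm can. A call with a gripper value outside its range is refused whole. The fingers move at their own pace and stop on an object; the grip force is fixed at half the most. Time passes only in rows, so rows that repeat a pose let the fingers close, or fill a call up. It gives the time, the measured TCP pose, the force and the opening at its end, in the units of the state.
- bot.get_obs(): the state, without advancing time (a new reading comes with each control period).
- bot.camera(name): name is "scene" or "top" or "wrist"; returns (picture, depth): 400x640x3 uint8, red, green, blue; 400x640 float32, m along the optical axis (not along the pixel's ray), 0 where there is no reading.
- bot.calibration(name): a dict with "fovy" (degrees; the focal length in pixels is half the picture's height over the tangent of half this angle, whatever the lens; pixels are square), "cx", "cy" (the principal point, pixels), "k1" (the pictures are not rectified: a ray, as slopes to the right and down, at radius r is drawn at 1 + k1 r^2 times it, then the intrinsics apply), "origin" and "orientation" of the camera in the world. Camera axes: x right, y down, z forward; pixel columns grow to the right and rows downward; lengths in m; the calibration is good to about 2 mm. A picture is of the moment at which its call begins: read the wrist's pose just before it. calibration takes no time and is no camera call; for the wrist camera it gives the pose at the moment of the call.
- bot.job_done(): hands the job in, once; it reports no verdict.
The state is a dict: "clock": time; "joint_pos": joint angles; "joint_vel": joint speeds; "tau": joint torques, N m; "eef_pos": TCP position; "tool_rot": TCP orientation; "ft_force": force on the tool from outside, world axes, zero at the start; "ft_torque": the same for the moment, N m; "grip_width": finger opening in m.
Only numpy, scipy, OpenCV 4.12 (cv2) and the standard library are available. Lean on these libraries where they do the work, as an engineer would, in place of code of your own. Each camera call takes 0.05 s, during which the arm holds its last target.

## Working session

There is one attempt and no reset: what is moved stays moved. The work goes in short steps, Python scripts to look and compute and a tool call to move; the robot and the scene stay as the last step left them, time stands still between calls to the robot, and variables do not carry over. Pictures are saved under pics/ and viewed, and the job is handed in when it is done.

Besides the shell and the picture viewer there is one more tool, called after ">>>" as name(argument=value, ...) on one line, values as JSON. jog_arm: Moves the arm, as the interface text tells. Its arguments: {"type":"object","properties":{"jaw":{"type":"array","items":{"type":"number"}},"linear":{"type":"array","items":{"type":"array","items":{"type":"number"}}},"delta_rot":{"type":"array","items":{"type":"array","items":{"type":"number"}}}},"required":["jaw","linear","delta_rot"]}

```bash
mkdir -p pics; ls; cat > h.py <<'E'
import numpy as np, cv2
from scipy.spatial.transform import Rotation as R
from workcell import bot
def cal(n): return bot.calibration(n)
def ray(c,u,v):
    f=200/np.tan(np.radians(c['fovy'])/2)
    K=np.array([[f,0,c['cx']],[0,f,c['cy']],[0,0,1]]);
    xd=np.array([(u-c['cx'])/f,(v-c['cy'])/f]); x=xd.copy()
    for _ in range(30): x=xd/(1+c['k1']*(x@x))
    d=R.from_quat(c['orientation']).apply([x[0],x[1],1.0])
    return np.array(c['origin']),d
def onz(c,u,v,z):
    o,d=ray(c,u,v); return o+d*(z-o[2])/d[2]
def proj(c,p):
    f=200/np.tan(np.radians(c['fovy'])/2)
    q=R.from_quat(c['orientation']).inv().apply(np.array(p)-np.array(c['origin']))
    x=q[:2]/q[2]; x=x*(1+c['k1']*(x@x)); return f*x+np.array([c['cx'],c['cy']])
E
python3 - <<'E'
from h import *
for n in ['scene','top']:
    p,d=bot.camera(n); cv2.imwrite(f'pics/{n}0.png',p[:,:,::-1]); np.save(n+'0.npy',d); print(n,cal(n))
print(cal('wrist')); print(bot.get_obs())
E
```

```text
pics
scene {'fovy': 47.38097414497612, 'cx': 326.9517728842326, 'cy': 195.46777095028304, 'k1': -0.13371354815513514, 'origin': array([ 1.39520179, -0.24106768,  0.96180489]), 'orientation': array([ 0.7487591 ,  0.55856761, -0.22038499, -0.28070001])}
top {'fovy': 49.778780622057496, 'cx': 317.90299907755235, 'cy': 197.16139671500605, 'k1': 0.012601537950165925, 'origin': array([ 0.40281539, -0.04510418,  0.96314614]), 'orientation': array([ 0.76045255, -0.64153011,  0.0657071 , -0.07637808])}
{'fovy': 61.777593926565686, 'cx': 318.9993896130783, 'cy': 200.29374814830692, 'k1': -0.07011237456875986, 'origin': array([ 0.27420281, -0.42327969,  0.37296905]), 'orientation': array([ 0.83458903, -0.53252458, -0.07664036,  0.11834264])}
{'clock': 0.1, 'joint_pos': array([-1.13600759e+00,  2.41358201e-01,  3.88193541e-03,  1.33520750e+00,
       -1.63847654e-05,  1.57076472e+00]), 'joint_vel': array([-0.0010688 , -0.00110354,  0.00301936, -0.00039452, -0.0009661 ,
        0.00039608]), 'tau': array([-1.16236817e-03, -3.73137438e+01,  2.53010792e+01,  1.08570783e-02,
       -1.20447621e-04,  3.32722244e-06]), 'eef_pos': array([ 0.21038373, -0.45300476,  0.24750045]), 'tool_rot': array([ 8.42984642e-01, -5.37936802e-01, -7.99932977e-04, -5.00781181e-04]), 'ft_force': array([ 0.42827347, -0.11324342,  0.10045981]), 'ft_torque': array([0.03092202, 0.00344679, 0.0181505 ]), 'grip_width': 0.08530146665146401}
```

View pics/top0.png

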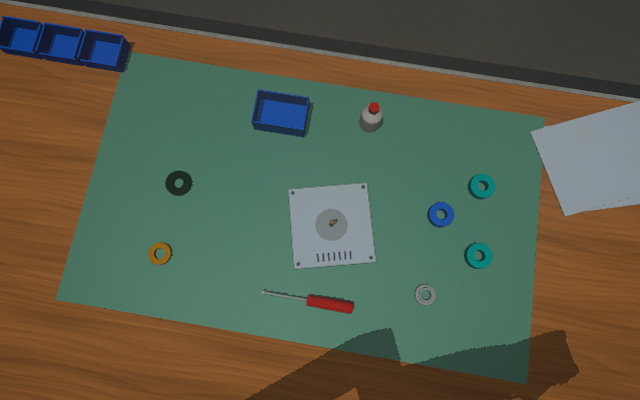

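View pics/scene0.png

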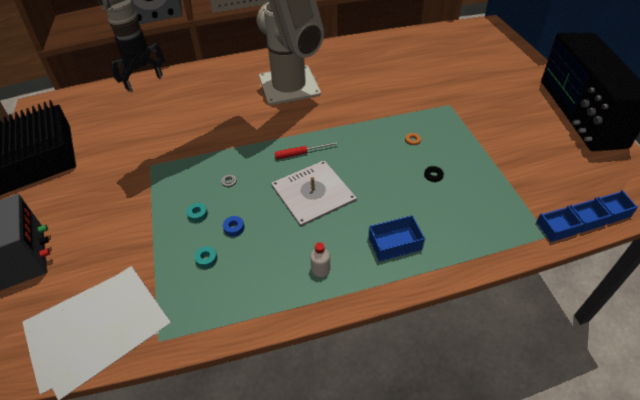

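Top view: the possible transformers are blue (441,214), turquoise (482,186) and turquoise (479,255); I choose blue (441,214). The black pad is at (179,183), the orange pad at (160,254), the steel clamp at (425,295) and the stud at about (333,223).

```bash
cat >> h.py <<'E'
def comps(m,near,rad=25):
    m=m.astype(np.uint8)
    yy,xx=np.mgrid[:400,:640]; m=m*((np.hypot(xx-near[0],yy-near[1])<rad).astype(np.uint8))
    cs,_=cv2.findContours(m,cv2.RETR_EXTERNAL,cv2.CHAIN_APPROX_NONE)
    return max(cs,key=cv2.contourArea)
E
python3 - <<'E'
from h import *
im=cv2.imread('pics/top0.png');d=np.load('top0.npy');c=cal('top')
hsv=cv2.cvtColor(im,cv2.COLOR_BGR2HSV)
H,S,V=[hsv[:,:,i].astype(int) for i in range(3)]
cv2.imwrite('pics/crop0.png',cv2.resize(im[150:320,390:510],None,fx=4,fy=3.4,interpolation=cv2.INTER_CUBIC)[:600])
for n,uv in dict(black=(179,183),blue=(441,214),orange=(160,254),steel=(425,295),mat=(400,170),wood=(590,300),teal=(482,186)).items():
    print(n,[hsv[uv[1],uv[0]+k] .tolist() for k in (-9,9)], d[uv[1],uv[0]+8], (onz(c,*uv,0)).round(4))
def pt(u,v):
    o,dd=ray(c,u,v); return o+dd*d[int(v),int(u)]
for uv in [(400,170),(220,250),(590,300),(310,240),(179+9,183),(441+9,214),(160-8,254),(425-8,295)]: print(uv,pt(*uv).round(4))
E
```

```text
black [[74, 77, 43], [75, 78, 46]] 0.9773881 [0.5764 0.3055 0.    ]
blue [[108, 206, 152], [108, 205, 153]] 0.95607495 [ 0.606  -0.2947  0.    ]
orange [[20, 216, 139], [20, 199, 145]] 0.9492923 [0.4117 0.3093 0.    ]
steel [[79, 15, 136], [83, 16, 130]] 0.93009967 [ 0.4224 -0.2802  0.    ]
mat [[78, 90, 116], [78, 92, 114]] 1.0012407 [ 0.6925 -0.1899  0.    ]
wood [[14, 172, 123], [14, 177, 124]] 0.93896586 [ 0.4727 -0.6328  0.    ]
teal [[88, 235, 127], [89, 235, 125]] 0.96726894 [ 0.6865 -0.3798  0.    ]
(400, 170) [ 0.6928 -0.1901 -0.0008]
(220, 250) [ 0.4427  0.1809 -0.0018]
(590, 300) [ 0.4728 -0.6332 -0.0007]
(310, 240) [ 0.4971 -0.0131  0.0096]
(188, 183) [0.5781 0.282  0.0095]
(450, 214) [ 0.6053 -0.3093  0.0196]
(152, 254) [0.4087 0.3229 0.0099]
(417, 295) [ 0.4193 -0.2617  0.0063]
```

View pics/crop0.png

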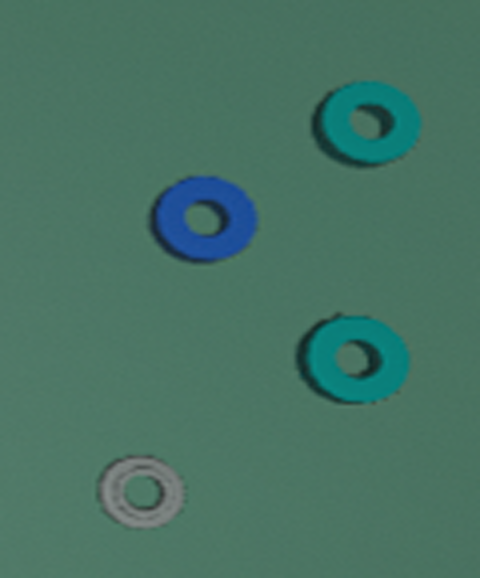

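```bash
python3 - <<'E'
from h import *
O=dict(top={},scene={})
T=dict(black=.012,blue=.022,orange=.010,steel=.012)
pos=dict(top=dict(black=(179,183),blue=(441,214),orange=(160,254),steel=(425,295)),
 scene=dict(black=(433,174),blue=(233,226),orange=(413,138),steel=(229,180)))
for cam in ['top','scene']:
    im=cv2.imread(f'pics/{cam}0.png');c=cal(cam);d=np.load(cam+'0.npy')
    h=cv2.cvtColor(im,cv2.COLOR_BGR2HSV);H,S,V=[h[:,:,i].astype(int) for i in range(3)]
    M=dict(black=V<72,blue=(H>100)&(H<118)&(S>150),orange=(H<28)&(S>130)&(V>90),steel=(S<55)&(V>75))
    for n,uv in pos[cam].items():
        k=comps(M[n],uv,20)[:,0,:].astype(float)
        # world height map centre: colour + depth
        W=np.array([onz(c,u,v,T[n]) for u,v in k])[:,:2].astype(np.float32)
        (x,y),ax,a=cv2.fitEllipse(W); cc=cv2.minEnclosingCircle(W)
        print(cam,n,len(k),'ell',round(x,4),round(y,4),np.round(ax,4),'mec',np.round(cc[0],4),round(cc[1],4))
    r=(290,170,380,280) if cam=='top' else (260,150,365,230)
    cv2.imwrite(f'pics/plate_{cam}.png',cv2.resize(im[r[1]:r[3],r[0]:r[2]],None,fx=5.4,fy=5.4,interpolation=cv2.INTER_CUBIC))
E
```

```text
top black 72 ell 0.575 0.3028 [0.0553 0.0589] mec [0.5747 0.3021] 0.031
top blue 72 ell 0.6018 -0.2887 [0.0532 0.0551] mec [ 0.6003 -0.2886] 0.0295
top orange 62 ell 0.4132 0.3082 [0.0467 0.0474] mec [0.4131 0.3086] 0.0245
top steel 59 ell 0.4237 -0.277 [0.0436 0.0441] mec [ 0.4234 -0.2771] 0.0232
scene black 50 ell 0.5834 0.3032 [0.0557 0.0644] mec [0.5835 0.3026] 0.0332
scene blue 56 ell 0.6127 -0.2883 [0.0526 0.0658] mec [ 0.6132 -0.2864] 0.0334
scene orange 36 ell 0.4193 0.3093 [0.0453 0.049 ] mec [0.4186 0.3088] 0.0259
scene steel 40 ell 0.4309 -0.2769 [0.045  0.0468] mec [ 0.4323 -0.2768] 0.025
```

View pics/plate_top.png

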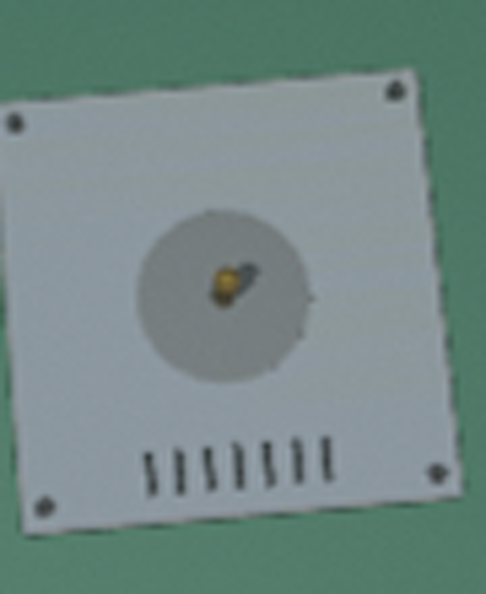

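View pics/plate_scene.png

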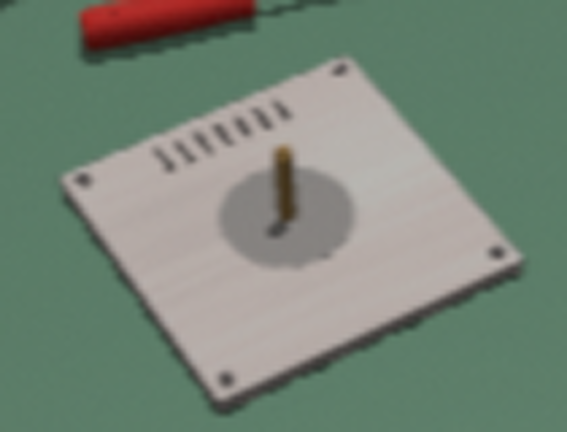

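```bash
python3 - <<'E'
from h import *
def un(x,y,r,s=5.4): return (x+.5)/s-.5+r[0],(y+.5)/s-.5+r[1]
t=(290,170);s=(260,150);ct=cal('top');cs=cal('scene')
for n,L,c,r in [('top',[(15,123),(396,91),(45,507),(438,474)],ct,t),('scene',[(83,180),(341,69),(226,379),(497,253)],cs,s)]:
    P=np.array([onz(c,*un(*q,r),.012) for q in L]);print(n,P.round(4)[:,:2].tolist(),'mean',P.mean(0).round(4))
print('disc top',onz(ct,*un(223,296,t),.012).round(4),'disc scene',onz(cs,*un(287,217,s),.012).round(4))
print('tip top',onz(ct,*un(228,281,t),.064).round(4),'tip scene',onz(cs,*un(283,150,s),.064).round(4))
print(ct['origin'])
E
```

```text
top [[0.5961, 0.0445], [0.6366, -0.1105], [0.442, 0.0039], [0.4818, -0.1507]] mean [ 0.5391 -0.0532  0.012 ]
scene [[0.4846, -0.1488], [0.4436, 0.0059], [0.6387, -0.1087], [0.5986, 0.0457]] mean [ 0.5414 -0.0515  0.012 ]
disc top [ 0.5389 -0.053   0.012 ] disc scene [ 0.5424 -0.0516  0.012 ]
tip top [ 0.5376 -0.0536  0.064 ] tip scene [ 0.5439 -0.0519  0.064 ]
[ 0.40281539 -0.04510418  0.96314614]
```

>>> jog_arm(jaw=[0, 0, 0, 0, 0, 0, 0, 0], linear=[[-0.025, -0.03, 0], [-0.05, -0.061, 0], [-0.075, -0.092, 0], [-0.1, -0.123, 0], [-0.125, -0.154, 0], [-0.15, -0.185, 0], [-0.175, -0.216, 0], [-0.2, -0.247, 0]], delta_rot=[[0, 0, -7], [0, 0, -14], [0, 0, -21], [0, 0, -28], [0, 0, -35], [0, 0, -42], [0, 0, -49], [0, 0, -56]])

```text
clock: 0.77
eef_pos: [0.3505, -0.1662, 0.2481]
tool_rot: [0.997, -0.076, -0.0, -0.0]
ft_force: [1.1, 0.3, -0.7]
grip_width: 0.0851
```

```bash
cat >> h.py <<'E'
def go(x,y,z,yaw=0.):
    o=bot.get_obs(); Rt=R.from_quat(o['tool_rot']); p=o['eef_pos']
    tgt=R.from_euler('z',yaw,degrees=True)*R.from_quat([1,0,0,0])
    print('t',round(o['clock'],2),'p',p.round(4),'q6',round(o['joint_pos'][5],2),'w',round(o['grip_width'],4),'F',o['ft_force'].round(1))
    print('lin',Rt.inv().apply(np.array([x,y,z])-p).round(4),'rot',np.degrees((Rt.inv()*tgt).as_rotvec()).round(2))
E
python3 -c "
from h import *
go(.575,.303,.2)"
```

```text
t 0.77 p [ 0.3505 -0.1662  0.2481] q6 1.28 w 0.0851 F [ 1.1  0.3 -0.7]
lin [ 0.1504 -0.4979  0.0482] rot [-0.01  0.01 -8.77]
```

>>> jog_arm(jaw=[0, 0, 0, 0, 0, 0, 0, 0], linear=[[0.011, -0.039, 0], [0.022, -0.078, 0], [0.033, -0.117, 0], [0.044, -0.156, 0], [0.055, -0.195, 0], [0.066, -0.234, 0], [0.077, -0.273, 0], [0.088, -0.312, 0]], delta_rot=[[0, 0, -4], [0, 0, -8.8], [0, 0, -8.8], [0, 0, -8.8], [0, 0, -8.8], [0, 0, -8.8], [0, 0, -8.8], [0, 0, -8.8]])

```text
clock: 1.43
eef_pos: [0.4867, 0.1282, 0.2479]
tool_rot: [1.0, -0.002, -0.0, 0.0]
ft_force: [0.4, -0.9, 0.2]
grip_width: 0.085
```

```bash
python3 -c "
from h import *
go(.575,.303,.2)
p,d=bot.camera('wrist');cv2.imwrite('pics/w1.png',p[:,:,::-1]);np.save('w1.npy',d);c=cal('wrist')
print(c['origin']-bot.get_obs()['eef_pos'],R.from_quat(c['orientation']).as_matrix().round(3))
"
```

```text
t 1.43 p [0.4867 0.1282 0.2479] q6 1.83 w 0.085 F [ 0.4 -0.9  0.2]
lin [ 0.0876 -0.1752  0.0478] rot [ 0.02  0.04 -0.26]
[-0.0008078   0.07023438  0.12584027] [[ 1.     0.001  0.002]
 [ 0.001 -0.962 -0.274]
 [ 0.002  0.274 -0.962]]
```

View pics/w1.png

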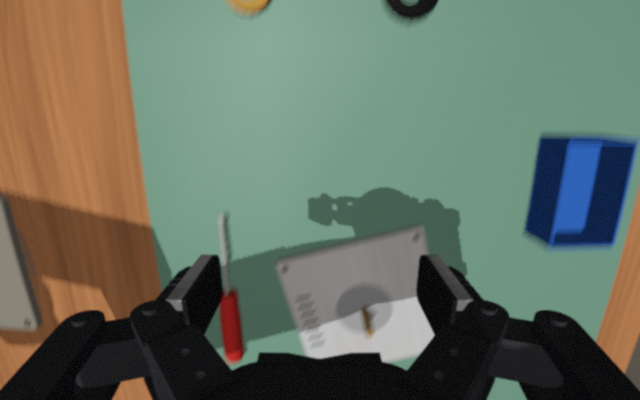

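>>> jog_arm(jaw=[0.2, 0.2, 0.2, 0.2, 0.2, 0.2, 0.2, 0.2], linear=[[0.016, -0.032, 0.01], [0.032, -0.064, 0.02], [0.048, -0.096, 0.03], [0.064, -0.128, 0.05], [0.08, -0.155, 0.07], [0.086, -0.17, 0.09], [0.088, -0.175, 0.09], [0.088, -0.175, 0.09]], delta_rot=[[0, 0, 0], [0, 0, 0], [0, 0, 0], [0, 0, 0], [0, 0, 0], [0, 0, 0], [0, 0, 0], [0, 0, 0]])

```text
clock: 2.15
eef_pos: [0.5743, 0.3011, 0.1557]
tool_rot: [1.0, -0.002, -0.002, 0.001]
ft_force: [0.4, 0.0, 0.9]
grip_width: 0.0683
```

```bash
python3 -c "
from h import *
go(.575,.303,.016)
c=cal('wrist');p,d=bot.camera('wrist');cv2.imwrite('pics/w2.png',p[:,:,::-1]);np.save('w2.npy',d)
o=bot.get_obs();Rt=R.from_quat(o['tool_rot'])
f=200/np.tan(np.radians(c['fovy'])/2)
pts=[]
for v in range(200,330,4):
  for u in range(120,520,4):
    if d[v,u]>0:
      a,r=ray(c,u,v); q=Rt.inv().apply(a+r*d[v,u]-o['eef_pos']); pts.append([u,v,*q])
pts=np.array(pts); m=(pts[:,4]<.05)&(np.abs(pts[:,3])<.02); s=pts[m]
for sg in (-1,1):
  t=s[s[:,2]*sg>0]; print(sg,len(t)); t=t[np.argsort(-t[:,4])][:6]; print(t.round(4))
"
```

```text
t 2.15 p [0.5743 0.3011 0.1557] q6 2.06 w 0.0683 F [0.4 0.  0.9]
lin [ 0.0013 -0.0023  0.1397] rot [ 0.14  0.26 -0.19]
-1 354
[[ 2.44e+02  2.80e+02 -3.53e-02  5.40e-03  1.13e-02]
 [ 2.44e+02  2.84e+02 -3.54e-02  7.20e-03  1.08e-02]
 [ 2.40e+02  2.52e+02 -3.53e-02 -1.00e-02  8.10e-03]
 [ 2.40e+02  2.56e+02 -3.55e-02 -8.10e-03  8.10e-03]
 [ 2.40e+02  2.60e+02 -3.55e-02 -6.50e-03  7.50e-03]
 [ 2.40e+02  2.64e+02 -3.54e-02 -4.90e-03  6.80e-03]]
1 344
[[ 3.96e+02  2.56e+02  3.31e-02 -6.60e-03  1.17e-02]
 [ 3.96e+02  2.60e+02  3.29e-02 -5.30e-03  1.04e-02]
 [ 3.96e+02  2.64e+02  3.30e-02 -3.40e-03  1.02e-02]
 [ 3.96e+02  2.68e+02  3.29e-02 -1.80e-03  9.50e-03]
 [ 3.96e+02  2.80e+02  3.32e-02  3.90e-03  8.90e-03]
 [ 3.96e+02  2.72e+02  3.29e-02 -2.00e-04  8.80e-03]]
```

View pics/w2.png

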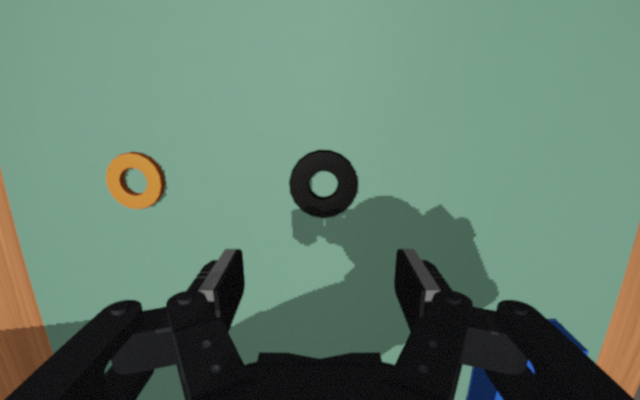

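```bash
cat >> h.py <<'E'
T=dict(black=.012,blue=.022,orange=.010,steel=.012)
def masks(p):
    h=cv2.cvtColor(p,cv2.COLOR_RGB2HSV);H,S,V=[h[:,:,i].astype(int) for i in range(3)]
    return dict(black=V<60,blue=(H>100)&(H<118)&(S>150),orange=(H<28)&(S>130)&(V>90),steel=(S<55)&(V>75))
def loc(c,p,n,uv,rad,z=None):
    z=T[n] if z is None else z
    k=comps(masks(p)[n],uv,rad)[:,0,:].astype(float)
    W=np.array([onz(c,u,v,z) for u,v in k])[:,:2].astype(np.float32)
    (x,y),ax,a=cv2.fitEllipse(W); print(n,'ell',round(x,4),round(y,4),np.round(ax,4)); return x,y
E
python3 -c "
from h import *
c=cal('wrist');p=cv2.imread('pics/w2.png')[:,:,::-1]
loc(c,p,'black',(324,183),38);loc(c,p,'orange',(135,180),36)
print('hole black',onz(c,323.5,184,.0))
for n,uv in (('black',(324,183)),('orange',(135,180))):
  m=(~masks(p)[n]).astype(np.uint8);cs,_=cv2.findContours(m,cv2.RETR_LIST,cv2.CHAIN_APPROX_NONE)
  for k in cs:
    q=k[:,0,:].mean(0)
    if 30<cv2.contourArea(k)<2000 and np.hypot(*(q-uv))<15: print(n,q,cv2.contourArea(k),onz(c,*q,T[n]),onz(c,*q,0))
"
```

```text
black ell 0.5776 0.306 [0.0548 0.0566]
orange ell 0.4155 0.3099 [0.0481 0.0494]
hole black [0.57792425 0.30361346 0.        ]
black [323.64935065 183.25974026] 579.5 [0.57792454 0.30712351 0.012     ] [0.57805461 0.30427387 0.        ]
orange [134.05479452 180.63013699] 502.5 [0.41565927 0.3099495  0.01      ] [0.40982248 0.30769573 0.        ]
```

>>> jog_arm(jaw=[0.05, 0.05, 0.05, 0.05, 0.05, 0.05, 0.05, 0.05], linear=[[0.002, -0.002, 0.03], [0.002, -0.002, 0.06], [0.002, -0.002, 0.09], [0.002, -0.002, 0.11], [0.002, -0.002, 0.12], [0.002, -0.002, 0.12], [0.002, -0.002, 0.12], [0.002, -0.002, 0.12]], delta_rot=[[0, 0, 0], [0, 0, 0], [0, 0, 0], [0, 0, 0], [0, 0, 0], [0, 0, 0], [0, 0, 0], [0, 0, 0]])

```text
clock: 2.87
eef_pos: [0.5791, 0.303, 0.0412]
tool_rot: [1.0, -0.003, 0.002, -0.001]
ft_force: [-0.3, 1.0, -0.7]
grip_width: 0.0813
```

```bash
python3 -c "
from h import *
go(.577,.3045,.015)
"
```

```text
t 2.87 p [0.5791 0.303  0.0412] q6 2.06 w 0.0813 F [-0.3  1.  -0.7]
lin [-0.0023 -0.0014  0.0262] rot [-0.12 -0.23 -0.33]
```

>>> jog_arm(jaw=[0.05, 0.05, 0.05, 0.1, 0.3, 0.6, 1, 1], linear=[[-0.001, -0.001, 0.012], [-0.001, -0.001, 0.02], [-0.001, -0.001, 0.025], [-0.001, -0.001, 0.025], [-0.001, -0.001, 0.025], [-0.001, -0.001, 0.025], [-0.001, -0.001, 0.025], [-0.001, -0.001, 0.025]], delta_rot=[[0, 0, 0], [0, 0, 0], [0, 0, 0], [0, 0, 0], [0, 0, 0], [0, 0, 0], [0, 0, 0], [0, 0, 0]])

```text
clock: 3.53
eef_pos: [0.5769, 0.3039, 0.0138]
tool_rot: [1.0, -0.002, 0.001, -0.0]
ft_force: [0.2, -0.5, 1.9]
grip_width: 0.0549
```

```bash
python3 -c "
from h import *
go(.54,-.0525,.15)
"
```

```text
t 3.53 p [0.5769 0.3039 0.0138] q6 2.06 w 0.0549 F [ 0.2 -0.5  1.9]
lin [-0.035   0.3565 -0.1364] rot [-0.03 -0.06 -0.28]
```

>>> jog_arm(jaw=[1, 1, 1, 1, 1, 1, 1, 1], linear=[[0, 0, 0], [0, 0, -0.01], [0, 0, -0.03], [0, 0, -0.06], [0, 0, -0.09], [-0.003, 0.02, -0.12], [-0.006, 0.045, -0.136], [-0.009, 0.075, -0.136]], delta_rot=[[0, 0, 0], [0, 0, 0], [0, 0, 0], [0, 0, 0], [0, 0, 0], [0, 0, 0], [0, 0, 0], [0, 0, 0]])

```text
clock: 4.2
eef_pos: [0.5696, 0.2304, 0.1553]
tool_rot: [1.0, -0.001, 0.005, -0.002]
ft_force: [0.6, -0.4, 0.2]
grip_width: 0.0552
```

```bash
python3 -c "
from h import *
go(.54,-.0525,.15)
c=cal('wrist');p,d=bot.camera('wrist');cv2.imwrite('pics/w3.png',p[:,:,::-1]);np.save('w3.npy',d)
"
```

```text
t 4.2 p [0.5696 0.2304 0.1553] q6 1.96 w 0.0552 F [ 0.6 -0.4  0.2]
lin [-0.029   0.283   0.0038] rot [-0.24 -0.54 -0.14]
```

View pics/w3.png

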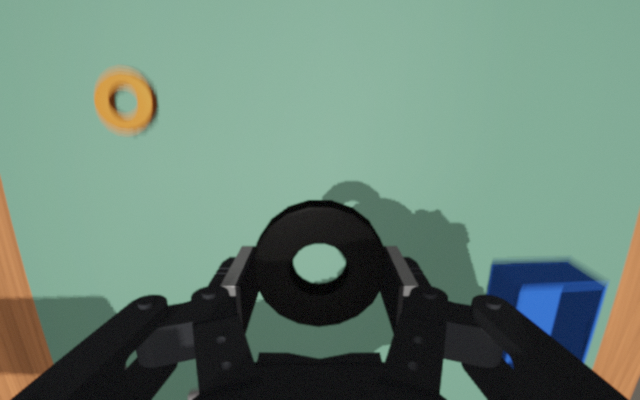

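```bash
cat >> h.py <<'E'
def held(n,dark=None,box=(258,198,382,326)):
    # ring top-face points in the tool frame from depth; fits plane, centre
    o=bot.get_obs();c=cal('wrist');p,d=bot.camera('wrist');cv2.imwrite(f'pics/held_{n}_{int(o["clock"]*100)}.png',p[:,:,::-1])
    Rt=R.from_quat(o['tool_rot']);M=masks(p)[n]; P=[]
    for v in range(box[1],box[3]):
        for u in range(box[0],box[2]):
            if M[v,u] and 0.08<d[v,u]<0.19:
                a,r=ray(c,u,v); P.append(Rt.inv().apply(a+r*d[v,u]-o['eef_pos']))
    P=np.array(P); z=np.median(P[:,2]); top=P[np.abs(P[:,2]-z)<.004]
    A=np.c_[top[:,:2],np.ones(len(top))];k=np.linalg.lstsq(A,top[:,2],rcond=None)[0]
    cc=cv2.minEnclosingCircle(top[:,:2].astype(np.float32))
    print(n,len(P),len(top),'zmed',z.round(4),'tilt',k[:2].round(3),'centre(tool)',np.round(cc[0],4),'r',round(cc[1],4),'mean',top.mean(0).round(4))
E
python3 -c "
from h import *
held('black')
"
```

```text
black 11044 10409 zmed 0.0021 tilt [-0.    -0.003] centre(tool) [ 0.0007 -0.0032] r 0.0297 mean [-0.0004 -0.0052  0.0021]
```

>>> jog_arm(jaw=[1, 1, 1, 1, 1, 1, 1, 1], linear=[[-0.003, 0.03, 0], [-0.007, 0.07, 0], [-0.011, 0.11, 0], [-0.015, 0.15, 0], [-0.019, 0.19, 0], [-0.023, 0.23, 0], [-0.027, 0.265, 0], [-0.029, 0.282, 0]], delta_rot=[[0, 0, 0], [0, 0, 0], [0, 0, 0], [0, 0, 0], [0, 0, 0], [0, 0, 0], [0, 0, 0], [0, 0, 0]])

```text
clock: 4.97
eef_pos: [0.5358, -0.0566, 0.1495]
tool_rot: [1.0, -0.004, -0.0, 0.001]
ft_force: [-0.4, 0.9, -1.0]
grip_width: 0.0552
```

>>> jog_arm(jaw=[1, 1, 1, 1, 1, 1, 1, 1], linear=[[0, 0, 0.01], [0, 0, 0.02], [0, 0, 0.03], [0, 0, 0.035], [0, 0, 0.035], [0, 0, 0.035], [0, 0, 0.035], [0, 0, 0.035]], delta_rot=[[0, 0, 0], [0, 0, 0], [0, 0, 0], [0, 0, 0], [0, 0, 0], [0, 0, 0], [0, 0, 0], [0, 0, 0]])

```text
clock: 5.63
eef_pos: [0.5371, -0.0525, 0.1147]
tool_rot: [1.0, -0.002, 0.0, 0.0]
ft_force: [-0.7, 1.3, -0.9]
grip_width: 0.055
```

```bash
python3 -c "
from h import *
go(.54,-.0555,.1)
held('black')
"; ls pics
```

```text
t 5.63 p [ 0.5371 -0.0525  0.1147] q6 1.48 w 0.055 F [-0.7  1.3 -0.9]
lin [0.0029 0.0029 0.0147] rot [ 0.   -0.05 -0.23]
black 11102 10455 zmed 0.002 tilt [ 0.    -0.002] centre(tool) [ 0.0007 -0.0033] r 0.0296 mean [-0.0004 -0.0053  0.0021]
crop0.png
held_black_425.png
held_black_563.png
plate_scene.png
plate_top.png
scene0.png
top0.png
w1.png
w2.png
w3.png
```

View pics/held_black_563.png

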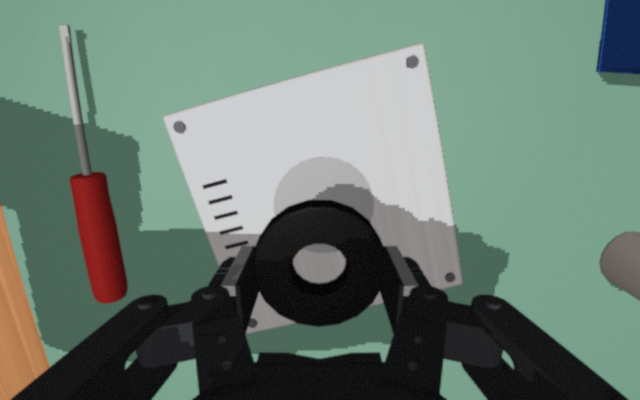

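```bash
python3 -c "
from h import *
c=cal('wrist')
P=[onz(c,*q,.012) for q in [(180,127),(450,278),(412,62),(252,323)]]
print(np.round(P,4),(P[0]+P[1])/2,(P[2]+P[3])/2,np.linalg.norm(P[0]-P[1]))
"
```

```text
[[ 0.4426  0.0041  0.012 ]
 [ 0.638  -0.1113  0.012 ]
 [ 0.5971  0.0445  0.012 ]
 [ 0.4822 -0.151   0.012 ]] [ 0.54030532 -0.05359984  0.012     ] [ 0.53965259 -0.05322988  0.012     ] 0.22689794191882817
```

>>> jog_arm(jaw=[1, 1, 1, 1, 1, 1, 1, 1], linear=[[0.0025, 0.0035, 0], [0.0025, 0.0035, 0.01], [0.0025, 0.0035, 0.025], [0.0025, 0.0035, 0.04], [0.0025, 0.0035, 0.055], [0.0025, 0.0035, 0.07], [0.0025, 0.0035, 0.075], [0.0025, 0.0035, 0.075]], delta_rot=[[0, 0, 0], [0, 0, 0], [0, 0, 0], [0, 0, 0], [0, 0, 0], [0, 0, 0], [0, 0, 0], [0, 0, 0]])

```text
clock: 6.35
eef_pos: [0.5376, -0.0566, 0.0374]
tool_rot: [1.0, -0.003, -0.002, -0.0]
ft_force: [0.2, -0.6, -0.2]
grip_width: 0.0548
```

```bash
python3 -c "
from h import *
go(.5395,-.056,.027)
held('black')
"; ls pics
```

```text
t 6.35 p [ 0.5376 -0.0566  0.0374] q6 1.47 w 0.0548 F [ 0.2 -0.6 -0.2]
lin [ 0.0019 -0.0006  0.0104] rot [-0.02  0.22 -0.31]
black 10653 9922 zmed 0.002 tilt [ 0.    -0.004] centre(tool) [ 0.0003 -0.003 ] r 0.0295 mean [-0.0007 -0.0063  0.002 ]
crop0.png
held_black_425.png
held_black_563.png
held_black_635.png
plate_scene.png
plate_top.png
scene0.png
top0.png
w1.png
w2.png
w3.png
```

View pics/held_black_635.png

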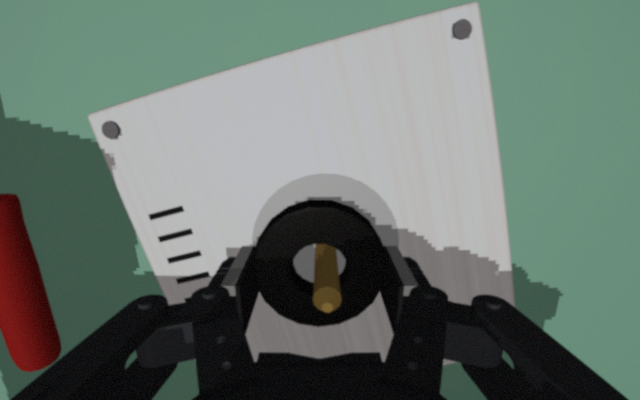

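>>> jog_arm(jaw=[1, 1, 1, 1, 1, 0.6, 0.3, 0.15], linear=[[0.001, 0, 0.003], [0.002, 0, 0.006], [0.002, 0, 0.009], [0.002, 0, 0.0105], [0.002, 0, 0.0105], [0.002, 0, 0.0105], [0.002, 0, 0.0105], [0.002, 0, 0.0105]], delta_rot=[[0, 0, 0], [0, 0, 0], [0, 0, 0], [0, 0, 0], [0, 0, 0], [0, 0, 0], [0, 0, 0], [0, 0, 0]])

```text
clock: 7.07
eef_pos: [0.5413, -0.0566, 0.0291]
tool_rot: [1.0, -0.002, 0.0, 0.0]
ft_force: [0.4, -0.2, -0.3]
grip_width: 0.0704
```

```bash
python3 -c "
from h import *
go(.602,-.289,.15)
held('black')
"
```

```text
t 7.07 p [ 0.5413 -0.0566  0.0291] q6 1.47 w 0.0704 F [ 0.4 -0.2 -0.3]
lin [ 0.0619  0.2321 -0.1209] rot [ 0.   -0.03 -0.29]
black 10470 9201 zmed 0.0052 tilt [ 0.002 -0.003] centre(tool) [-0.0007 -0.0032] r 0.0289 mean [-0.0004 -0.0074  0.0053]
```

>>> jog_arm(jaw=[0.1, 0.1, 0.1, 0.1, 0.1, 0.1, 0.1, 0.1], linear=[[0, 0, -0.02], [0, 0, -0.05], [0, 0, -0.085], [0, 0.01, -0.12], [0.008, 0.04, -0.12], [0.018, 0.08, -0.12], [0.028, 0.12, -0.12], [0.038, 0.155, -0.12]], delta_rot=[[0, 0, 0], [0, 0, 0], [0, 0, 0], [0, 0, 0], [0, 0, 0], [0, 0, 0], [0, 0, 0], [0, 0, 0]])

```text
clock: 7.78
eef_pos: [0.5788, -0.2139, 0.1497]
tool_rot: [1.0, -0.002, 0.001, 0.0]
ft_force: [0.3, 1.2, -0.2]
grip_width: 0.077
```

>>> jog_arm(jaw=[0.1, 0.1, 0.1, 0.1, 0.1, 0.1, 0.1, 0.1], linear=[[0.005, 0.02, 0], [0.012, 0.045, 0], [0.018, 0.065, 0], [0.022, 0.077, 0], [0.022, 0.077, 0], [0.022, 0.077, 0], [0.022, 0.077, 0], [0.022, 0.077, 0]], delta_rot=[[0, 0, 0], [0, 0, 0], [0, 0, 0], [0, 0, 0], [0, 0, 0], [0, 0, 0], [0, 0, 0], [0, 0, 0]])

```text
clock: 8.45
eef_pos: [0.5998, -0.2878, 0.1488]
tool_rot: [1.0, -0.002, -0.0, -0.0]
ft_force: [0.3, 0.5, 0.3]
grip_width: 0.0768
```

```bash
python3 -c "
from h import *
go(.602,-.289,.02)
c=cal('wrist');p,d=bot.camera('wrist');cv2.imwrite('pics/w4.png',p[:,:,::-1]);np.save('w4.npy',d)
print(proj(c,(.602,-.289,.022)))
loc(c,p,'blue',proj(c,(.602,-.289,.022)),50)
p,d=bot.camera('top');cv2.imwrite('pics/top1.png',p[:,:,::-1])
"
```

```text
t 8.45 p [ 0.5998 -0.2878  0.1488] q6 1.13 w 0.0768 F [0.3 0.5 0.3]
lin [0.0023 0.0013 0.1288] rot [-0.03  0.03 -0.22]
[322.66574093 198.96479208]
blue ell 0.6036 -0.2882 [0.0532 0.056 ]
```

View pics/w4.png

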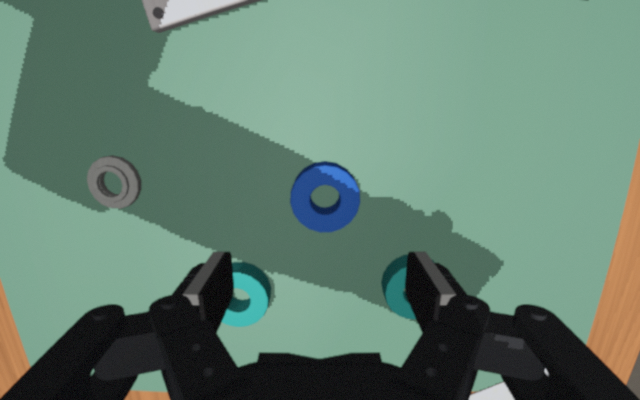

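View pics/top1.png

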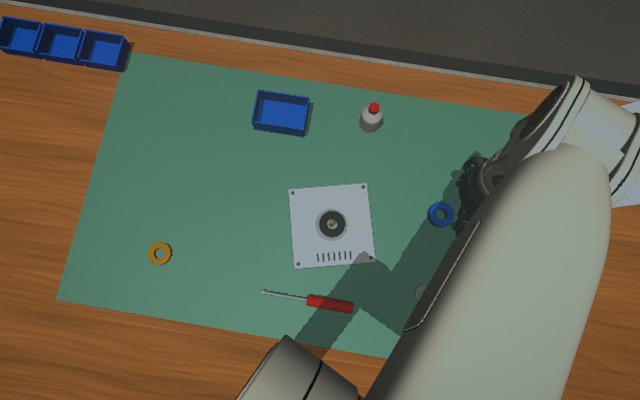

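>>> jog_arm(jaw=[0.1, 0.1, 0.1, 0.1, 0.1, 0.1, 0.1, 0.1], linear=[[0.003, 0, 0.02], [0.003, 0, 0.05], [0.003, 0, 0.08], [0.003, 0, 0.095], [0.003, 0, 0.1], [0.003, 0, 0.1], [0.003, 0, 0.1], [0.003, 0, 0.1]], delta_rot=[[0, 0, 0], [0, 0, 0], [0, 0, 0], [0, 0, 0], [0, 0, 0], [0, 0, 0], [0, 0, 0], [0, 0, 0]])

```text
clock: 9.22
eef_pos: [0.6044, -0.2893, 0.051]
tool_rot: [1.0, -0.002, 0.002, 0.001]
ft_force: [0.3, -0.3, 0.5]
grip_width: 0.0772
```

```bash
python3 -c "
from h import *
go(.6036,-.2882,.02)
c=cal('wrist');p,d=bot.camera('wrist');cv2.imwrite('pics/w5.png',p[:,:,::-1])
loc(c,p,'blue',proj(c,(.602,-.289,.022)),80)
"
```

```text
t 9.22 p [ 0.6044 -0.2893  0.051 ] q6 1.13 w 0.0772 F [ 0.3 -0.3  0.5]
lin [-0.0009 -0.0012  0.031 ] rot [ 0.09 -0.19 -0.27]
blue ell 0.6037 -0.2873 [0.0532 0.0583]
```

>>> jog_arm(jaw=[0.1, 0.1, 0.1, 0.15, 0.3, 0.6, 1, 1], linear=[[-0.001, -0.0015, 0.012], [-0.001, -0.0015, 0.024], [-0.001, -0.0015, 0.03], [-0.001, -0.0015, 0.031], [-0.001, -0.0015, 0.031], [-0.001, -0.0015, 0.031], [-0.001, -0.0015, 0.031], [-0.001, -0.0015, 0.031]], delta_rot=[[0, 0, 0], [0, 0, 0], [0, 0, 0], [0, 0, 0], [0, 0, 0], [0, 0, 0], [0, 0, 0], [0, 0, 0]])

```text
clock: 9.93
eef_pos: [0.6029, -0.2877, 0.0188]
tool_rot: [1.0, -0.002, 0.001, 0.0]
ft_force: [1.2, 1.4, 2.8]
grip_width: 0.0542
```

>>> jog_arm(jaw=[1, 1, 1, 1, 1, 1, 1, 1], linear=[[0, 0, 0], [0, 0, -0.01], [0, 0, -0.03], [0, 0, -0.06], [0, 0, -0.09], [0, 0, -0.12], [-0.002, -0.01, -0.13], [-0.006, -0.025, -0.13]], delta_rot=[[0, 0, 0], [0, 0, 0], [0, 0, 0], [0, 0, 0], [0, 0, 0], [0, 0, 0], [0, 0, 0], [0, 0, 0]])

```text
clock: 10.6
eef_pos: [0.5977, -0.2639, 0.1514]
tool_rot: [1.0, -0.004, 0.003, 0.002]
ft_force: [-0.1, 0.7, -3.8]
grip_width: 0.0543
```

```bash
python3 -c "
from h import *
held('blue')
go(.54,-.053,.15)
"; ls -t pics | head -1
```

```text
blue 11173 9146 zmed -0.0027 tilt [ 0.005 -0.005] centre(tool) [-0.0005  0.0016] r 0.0277 mean [-0.0004 -0.0027 -0.0028]
t 10.65 p [ 0.5956 -0.259   0.1491] q6 1.16 w 0.054 F [-2.4  3.1 -5.4]
lin [-0.0563 -0.2058 -0.0005] rot [-0.13 -0.03 -0.21]
held_blue_1060.png
```

View pics/held_blue_1060.png

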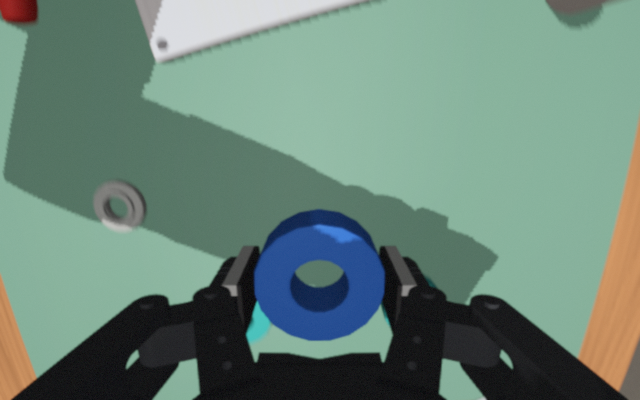

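>>> jog_arm(jaw=[1, 1, 1, 1, 1, 1, 1, 1], linear=[[-0.007, -0.025, 0], [-0.016, -0.06, 0], [-0.026, -0.095, 0], [-0.035, -0.13, 0], [-0.044, -0.165, 0], [-0.051, -0.19, 0], [-0.055, -0.203, 0], [-0.055, -0.203, 0]], delta_rot=[[0, 0, 0], [0, 0, 0], [0, 0, 0], [0, 0, 0], [0, 0, 0], [0, 0, 0], [0, 0, 0], [0, 0, 0]])

```text
clock: 11.32
eef_pos: [0.5395, -0.0557, 0.1465]
tool_rot: [1.0, -0.0, -0.002, -0.001]
ft_force: [-1.8, -0.3, -2.8]
grip_width: 0.0542
```

>>> jog_arm(jaw=[1, 1, 1, 1, 1, 1, 1, 1], linear=[[0, 0, 0.005], [0, 0, 0.015], [0, 0, 0.025], [0, 0, 0.03], [0, 0, 0.03], [0, 0, 0.03], [0, 0, 0.03], [0, 0, 0.03]], delta_rot=[[0, 0, 0], [0, 0, 0], [0, 0, 0], [0, 0, 0], [0, 0, 0], [0, 0, 0], [0, 0, 0], [0, 0, 0]])

```text
clock: 11.98
eef_pos: [0.5426, -0.0595, 0.1182]
tool_rot: [1.0, -0.003, 0.0, 0.0]
ft_force: [0.5, -0.1, -3.6]
grip_width: 0.0537
```

```bash
python3 -c "
from h import *
go(.54,-.053,.12)
held('blue',box=(240,190,400,350))
"; ls -t pics | head -1
```

```text
t 11.98 p [ 0.5426 -0.0595  0.1182] q6 1.47 w 0.0537 F [ 0.5 -0.1 -3.6]
lin [-0.0027 -0.0065 -0.0018] rot [ 0.01 -0.06 -0.32]
blue 12268 10245 zmed -0.0028 tilt [ 0.004 -0.005] centre(tool) [-0.0008  0.0021] r 0.0282 mean [-0.0006 -0.0002 -0.0028]
held_blue_1198.png
```

>>> jog_arm(jaw=[1, 1, 1, 1, 1, 1, 1, 1], linear=[[-0.002, -0.005, 0], [-0.002, -0.0075, 0], [-0.002, -0.0075, 0.008], [-0.002, -0.0075, 0.016], [-0.002, -0.0075, 0.02], [-0.002, -0.0075, 0.02], [-0.002, -0.0075, 0.02], [-0.002, -0.0075, 0.02]], delta_rot=[[0, 0, 0], [0, 0, 0], [0, 0, 0], [0, 0, 0], [0, 0, 0], [0, 0, 0], [0, 0, 0], [0, 0, 0]])

```text
clock: 12.7
eef_pos: [0.5402, -0.0517, 0.0977]
tool_rot: [1.0, -0.003, -0.0, -0.0]
ft_force: [0.4, -0.4, -3.0]
grip_width: 0.0539
```

```bash
python3 -c "
from h import *
go(.54,-.053,.0445)
held('blue',box=(240,190,400,350))
"; ls -t pics | head -1
```

```text
t 12.7 p [ 0.5402 -0.0517  0.0977] q6 1.48 w 0.0539 F [ 0.4 -0.4 -3. ]
lin [-0.0002  0.0013  0.0532] rot [-0.    0.01 -0.29]
blue 12318 10265 zmed -0.0028 tilt [ 0.005 -0.004] centre(tool) [-0.0008  0.001 ] r 0.0292 mean [-0.0005 -0.0003 -0.0028]
held_blue_1270.png
```

Ring centre is about (0.540, -0.053), on the axis, so I go down.

>>> jog_arm(jaw=[1, 1, 1, 1, 1, 1, 1, 1], linear=[[0, 0, 0.008], [0, 0, 0.016], [0, 0, 0.024], [0, 0, 0.032], [0, 0, 0.04], [0, 0, 0.044], [0, 0, 0.046], [0, 0, 0.046]], delta_rot=[[0, 0, 0], [0, 0, 0], [0, 0, 0], [0, 0, 0], [0, 0, 0], [0, 0, 0], [0, 0, 0], [0, 0, 0]])

```text
clock: 13.42
eef_pos: [0.5397, -0.0516, 0.051]
tool_rot: [1.0, -0.003, -0.001, -0.0]
ft_force: [0.3, -0.1, -3.7]
grip_width: 0.0541
```

```bash
python3 -c "
from h import *
go(.54,-.053,.0445)
held('blue',box=(240,190,400,350))
"; ls -t pics | head -1
```

```text
t 13.42 p [ 0.5397 -0.0516  0.051 ] q6 1.48 w 0.0541 F [ 0.3 -0.1 -3.7]
lin [0.0003 0.0014 0.0065] rot [-0.01  0.08 -0.29]
blue 12240 10238 zmed -0.0028 tilt [ 0.005 -0.005] centre(tool) [-0.0003  0.0004] r 0.029 mean [-0.0006 -0.0005 -0.0028]
held_blue_1341.png
```

>>> jog_arm(jaw=[1, 1, 1, 1, 1, 0.6, 0.3, 0.15], linear=[[0, 0.001, 0.003], [0, 0.001, 0.006], [0, 0.001, 0.0072], [0, 0.001, 0.0072], [0, 0.001, 0.0072], [0, 0.001, 0.0072], [0, 0.001, 0.0072], [0, 0.001, 0.0072]], delta_rot=[[0, 0, 0], [0, 0, 0], [0, 0, 0], [0, 0, 0], [0, 0, 0], [0, 0, 0], [0, 0, 0], [0, 0, 0]])

```text
clock: 14.13
eef_pos: [0.541, -0.0527, 0.0454]
tool_rot: [1.0, -0.002, 0.001, 0.0]
ft_force: [-0.1, 0.1, 0.4]
grip_width: 0.07
```

```bash
python3 -c "
from h import *
go(.4145,.3095,.15)
held('blue',box=(240,190,400,350))
"; ls -t pics | head -1
```

```text
t 14.13 p [ 0.541  -0.0527  0.0454] q6 1.48 w 0.07 F [-0.1  0.1  0.4]
lin [-0.1281 -0.3615 -0.1049] rot [ 0.01 -0.11 -0.29]
blue 11382 9662 zmed -0.0003 tilt [ 0.002 -0.006] centre(tool) [-0.0017  0.0016] r 0.0278 mean [-0.0017 -0.0007 -0.0003]
held_blue_1413.png
```

>>> jog_arm(jaw=[0.1, 0.1, 0.1, 0.1, 0.1, 0.1, 0.1, 0.1], linear=[[0, 0, -0.02], [0, 0, -0.05], [0, 0, -0.085], [0, -0.01, -0.105], [-0.008, -0.03, -0.105], [-0.02, -0.065, -0.105], [-0.032, -0.1, -0.105], [-0.044, -0.135, -0.105]], delta_rot=[[0, 0, 0], [0, 0, 0], [0, 0, 0], [0, 0, 0], [0, 0, 0], [0, 0, 0], [0, 0, 0], [0, 0, 0]])

```text
clock: 14.85
eef_pos: [0.4969, 0.0836, 0.1506]
tool_rot: [1.0, -0.003, 0.001, -0.0]
ft_force: [-0.5, -0.1, -0.2]
grip_width: 0.0766
```

>>> jog_arm(jaw=[0.1, 0.1, 0.1, 0.1, 0.1, 0.1, 0.1, 0.1], linear=[[-0.013, -0.035, 0], [-0.026, -0.07, 0], [-0.039, -0.105, 0], [-0.052, -0.14, 0], [-0.065, -0.175, 0], [-0.076, -0.206, 0], [-0.083, -0.226, 0], [-0.083, -0.226, 0]], delta_rot=[[0, 0, 0], [0, 0, 0], [0, 0, 0], [0, 0, 0], [0, 0, 0], [0, 0, 0], [0, 0, 0], [0, 0, 0]])

```text
clock: 15.52
eef_pos: [0.414, 0.3132, 0.1504]
tool_rot: [1.0, 0.0, 0.001, -0.001]
ft_force: [0.7, 0.0, -0.2]
grip_width: 0.0768
```

>>> jog_arm(jaw=[0.1, 0.1, 0.1, 0.1, 0.1, 0.1, 0.1, 0.1], linear=[[0, 0, 0.02], [0, 0, 0.04], [0, 0, 0.055], [0, 0, 0.06], [0, 0, 0.06], [0, 0, 0.06], [0, 0, 0.06], [0, 0, 0.06]], delta_rot=[[0, 0, 0], [0, 0, 0], [0, 0, 0], [0, 0, 0], [0, 0, 0], [0, 0, 0], [0, 0, 0], [0, 0, 0]])

```text
clock: 16.18
eef_pos: [0.4159, 0.3094, 0.0909]
tool_rot: [1.0, -0.003, 0.001, -0.001]
ft_force: [0.3, -0.2, -0.2]
grip_width: 0.0773
```

```bash
python3 -c "
from h import *
go(.4145,.3095,.02)
c=cal('wrist');p,d=bot.camera('wrist');cv2.imwrite('pics/w6.png',p[:,:,::-1])
loc(c,p,'orange',proj(c,(.4145,.3095,.01)),60)
"
```

```text
t 16.18 p [0.4159 0.3094 0.0909] q6 2.22 w 0.0773 F [ 0.3 -0.2 -0.2]
lin [-0.0016  0.      0.0709] rot [-0.09 -0.12 -0.31]
orange ell 0.4139 0.311 [0.048  0.0492]
```

View pics/w6.png

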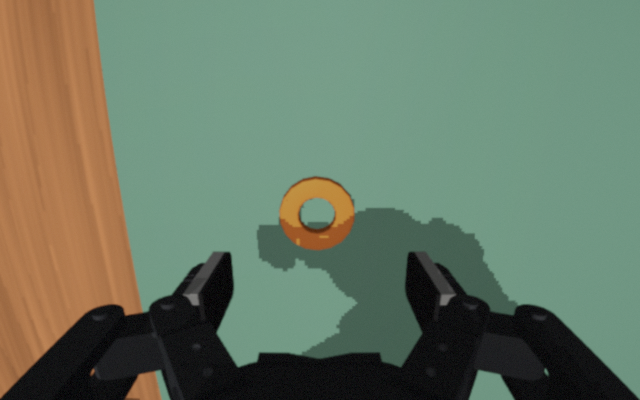

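>>> jog_arm(jaw=[0.1, 0.1, 0.1, 0.1, 0.1, 0.1, 0.1, 0.1], linear=[[-0.002, -0.001, 0.02], [-0.002, -0.001, 0.04], [-0.002, -0.001, 0.055], [-0.002, -0.001, 0.06], [-0.002, -0.001, 0.06], [-0.002, -0.001, 0.06], [-0.002, -0.001, 0.06], [-0.002, -0.001, 0.06]], delta_rot=[[0, 0, 0], [0, 0, 0], [0, 0, 0], [0, 0, 0], [0, 0, 0], [0, 0, 0], [0, 0, 0], [0, 0, 0]])

```text
clock: 16.9
eef_pos: [0.4139, 0.3107, 0.0308]
tool_rot: [1.0, -0.003, 0.001, -0.001]
ft_force: [-0.1, -0.3, 0.6]
grip_width: 0.0768
```

```bash
python3 -c "
from h import *
go(.414,.3105,.0165)
"
```

```text
t 16.9 p [0.4139 0.3107 0.0308] q6 2.22 w 0.0768 F [-0.1 -0.3  0.6]
lin [0.0001 0.0002 0.0143] rot [-0.09 -0.11 -0.29]
```

>>> jog_arm(jaw=[0.1, 0.1, 0.15, 0.3, 0.5, 0.7, 1, 1], linear=[[0, 0, 0.008], [0, 0, 0.0145], [0, 0, 0.0145], [0, 0, 0.0145], [0, 0, 0.0145], [0, 0, 0.0145], [0, 0, 0.0145], [0, 0, 0.0145]], delta_rot=[[0, 0, 0], [0, 0, 0], [0, 0, 0], [0, 0, 0], [0, 0, 0], [0, 0, 0], [0, 0, 0], [0, 0, 0]])

```text
clock: 17.57
eef_pos: [0.4131, 0.3101, 0.0156]
tool_rot: [1.0, -0.003, 0.0, -0.0]
ft_force: [-0.5, -0.3, 5.2]
grip_width: 0.047
```

>>> jog_arm(jaw=[1, 1, 1, 1, 1, 1, 1, 1], linear=[[0, 0, 0], [0, 0, -0.01], [0, 0, -0.03], [0, 0, -0.06], [0, 0, -0.09], [0, 0, -0.12], [0, 0, -0.13], [0, 0, -0.13]], delta_rot=[[0, 0, 0], [0, 0, 0], [0, 0, 0], [0, 0, 0], [0, 0, 0], [0, 0, 0], [0, 0, 0], [0, 0, 0]])

```text
clock: 18.23
eef_pos: [0.415, 0.3115, 0.1487]
tool_rot: [1.0, -0.002, 0.003, -0.002]
ft_force: [1.0, 0.1, -1.4]
grip_width: 0.0472
```

```bash
python3 -c "
from h import *
held('orange',box=(240,170,400,350))
go(.54,-.053,.15)
"; ls -t pics | head -1
```

```text
orange 6956 6782 zmed 0.0059 tilt [-0.001 -0.006] centre(tool) [-0.0007 -0.0003] r 0.025 mean [-0.0006 -0.0024  0.0059]
t 18.28 p [0.4139 0.3106 0.1464] q6 2.22 w 0.0468 F [ 0.2 -0.2  0.1]
lin [ 0.128  0.363 -0.004] rot [-0.13 -0.17 -0.29]
held_orange_1823.png
```

>>> jog_arm(jaw=[1, 1, 1, 1, 1, 1, 1, 1], linear=[[0.007, 0.02, 0], [0.018, 0.05, 0], [0.03, 0.086, 0], [0.042, 0.122, 0], [0.054, 0.158, 0], [0.067, 0.194, 0], [0.08, 0.23, 0], [0.092, 0.265, 0]], delta_rot=[[0, 0, 0], [0, 0, 0], [0, 0, 0], [0, 0, 0], [0, 0, 0], [0, 0, 0], [0, 0, 0], [0, 0, 0]])

```text
clock: 18.95
eef_pos: [0.5025, 0.0425, 0.1427]
tool_rot: [1.0, -0.003, -0.002, 0.0]
ft_force: [0.6, 0.3, -1.0]
grip_width: 0.047
```

>>> jog_arm(jaw=[1, 1, 1, 1, 1, 1, 1, 1], linear=[[0.012, 0.035, 0], [0.022, 0.065, 0], [0.03, 0.088, 0], [0.034, 0.098, 0.01], [0.034, 0.098, 0.02], [0.034, 0.098, 0.028], [0.034, 0.098, 0.028], [0.034, 0.098, 0.028]], delta_rot=[[0, 0, 0], [0, 0, 0], [0, 0, 0], [0, 0, 0], [0, 0, 0], [0, 0, 0], [0, 0, 0], [0, 0, 0]])

```text
clock: 19.62
eef_pos: [0.5355, -0.052, 0.1154]
tool_rot: [1.0, -0.001, -0.002, -0.0]
ft_force: [0.1, 1.1, -0.4]
grip_width: 0.0469
```

```bash
python3 -c "
from h import *
go(.54,-.053,.063)
held('orange',box=(240,170,400,350))
"; ls -t pics | head -1
```

```text
t 19.62 p [ 0.5355 -0.052   0.1154] q6 1.48 w 0.0469 F [ 0.1  1.1 -0.4]
lin [0.0048 0.001  0.0524] rot [-0.04  0.23 -0.17]
orange 6870 6733 zmed 0.0059 tilt [ 0.001 -0.006] centre(tool) [-0.0005 -0.0001] r 0.0255 mean [-0.0006 -0.0024  0.0059]
held_orange_1961.png
```

>>> jog_arm(jaw=[1, 1, 1, 1, 1, 1, 1, 1], linear=[[0.003, 0.0015, 0], [0.004, 0.0015, 0.005], [0.004, 0.0015, 0.01], [0.004, 0.0015, 0.015], [0.004, 0.0015, 0.015], [0.004, 0.0015, 0.015], [0.004, 0.0015, 0.015], [0.004, 0.0015, 0.015]], delta_rot=[[0, 0, 0], [0, 0, 0], [0, 0, 0], [0, 0, 0], [0, 0, 0], [0, 0, 0], [0, 0, 0], [0, 0, 0]])

```text
clock: 20.33
eef_pos: [0.5413, -0.0552, 0.1023]
tool_rot: [1.0, -0.003, 0.0, 0.0]
ft_force: [0.5, -0.4, 0.1]
grip_width: 0.0473
```

```bash
python3 -c "
from h import *
go(.5405,-.0535,.063)
held('orange',box=(240,170,400,350))
"; ls -t pics | head -1
```

```text
t 20.33 p [ 0.5413 -0.0552  0.1023] q6 1.47 w 0.0473 F [ 0.5 -0.4  0.1]
lin [-0.0008 -0.0017  0.0393] rot [ 0.   -0.02 -0.3 ]
orange 6828 6710 zmed 0.0059 tilt [-0.001 -0.007] centre(tool) [-0.0007 -0.0005] r 0.025 mean [-0.0006 -0.0025  0.0059]
held_orange_2033.png
```

>>> jog_arm(jaw=[1, 1, 1, 1, 1, 1, 1, 1], linear=[[-0.0005, -0.0015, 0.005], [-0.0005, -0.0015, 0.012], [-0.0005, -0.0015, 0.02], [-0.0005, -0.0015, 0.027], [-0.0005, -0.0015, 0.033], [-0.0005, -0.0015, 0.036], [-0.0005, -0.0015, 0.036], [-0.0005, -0.0015, 0.036]], delta_rot=[[0, 0, 0], [0, 0, 0], [0, 0, 0], [0, 0, 0], [0, 0, 0], [0, 0, 0], [0, 0, 0], [0, 0, 0]])

```text
clock: 21.05
eef_pos: [0.5405, -0.0536, 0.0657]
tool_rot: [1.0, -0.003, -0.0, -0.0]
ft_force: [0.2, 0.5, -0.1]
grip_width: 0.0474
```

```bash
python3 -c "
from h import *
go(.5405,-.0535,.063)
held('orange',box=(240,170,400,350))
"; ls -t pics | head -1
```

```text
t 21.05 p [ 0.5405 -0.0536  0.0657] q6 1.48 w 0.0474 F [ 0.2  0.5 -0.1]
lin [ 0.     -0.0001  0.0027] rot [-0.    0.04 -0.29]
orange 6886 6753 zmed 0.0058 tilt [-0.001 -0.008] centre(tool) [-0.001  -0.0005] r 0.025 mean [-0.0006 -0.0025  0.0059]
held_orange_2105.png
```

>>> jog_arm(jaw=[1, 1, 1, 1, 1, 0.6, 0.35, 0.2], linear=[[0, 0, 0.001], [0, 0, 0.002], [0, 0, 0.003], [0, 0, 0.003], [0, 0, 0.003], [0, 0, 0.003], [0, 0, 0.003], [0, 0, 0.003]], delta_rot=[[0, 0, 0], [0, 0, 0], [0, 0, 0], [0, 0, 0], [0, 0, 0], [0, 0, 0], [0, 0, 0], [0, 0, 0]])

```text
clock: 21.77
eef_pos: [0.5408, -0.0537, 0.0632]
tool_rot: [1.0, -0.003, 0.0, 0.0]
ft_force: [-0.6, -0.0, -0.1]
grip_width: 0.0663
```

```bash
python3 -c "
from h import *
go(.4245,-.277,.15)
held('orange',box=(240,170,400,350))
"; ls -t pics | head -1
```

```text
t 21.77 p [ 0.5408 -0.0537  0.0632] q6 1.48 w 0.0663 F [-0.6 -0.  -0.1]
lin [-0.1151  0.2239 -0.0868] rot [ 0.   -0.01 -0.29]
orange 6732 6582 zmed 0.0074 tilt [ 0.    -0.007] centre(tool) [-0.0007 -0.0003] r 0.0249 mean [-0.0007 -0.0025  0.0075]
held_orange_2176.png
```

>>> jog_arm(jaw=[0.1, 0.1, 0.1, 0.1, 0.1, 0.1, 0.1, 0.1], linear=[[0, 0, -0.02], [0, 0, -0.05], [0, 0, -0.08], [-0.006, 0.01, -0.087], [-0.02, 0.037, -0.087], [-0.036, 0.07, -0.087], [-0.053, 0.103, -0.087], [-0.07, 0.136, -0.087]], delta_rot=[[0, 0, 0], [0, 0, 0], [0, 0, 0], [0, 0, 0], [0, 0, 0], [0, 0, 0], [0, 0, 0], [0, 0, 0]])

```text
clock: 22.48
eef_pos: [0.469, -0.1904, 0.1501]
tool_rot: [1.0, -0.002, 0.0, 0.0]
ft_force: [0.8, -0.3, -0.1]
grip_width: 0.0771
```

>>> jog_arm(jaw=[0.1, 0.1, 0.1, 0.1, 0.1, 0.1, 0.1, 0.1], linear=[[-0.015, 0.03, 0], [-0.03, 0.06, 0], [-0.041, 0.08, 0.015], [-0.046, 0.087, 0.035], [-0.046, 0.087, 0.055], [-0.046, 0.087, 0.06], [-0.046, 0.087, 0.06], [-0.046, 0.087, 0.06]], delta_rot=[[0, 0, 0], [0, 0, 0], [0, 0, 0], [0, 0, 0], [0, 0, 0], [0, 0, 0], [0, 0, 0], [0, 0, 0]])

```text
clock: 23.15
eef_pos: [0.4237, -0.2759, 0.0903]
tool_rot: [1.0, -0.002, -0.0, -0.0]
ft_force: [-0.8, -0.4, 0.8]
grip_width: 0.0769
```

```bash
python3 -c "
from h import *
go(.4245,-.277,.019)
c=cal('wrist');p,d=bot.camera('wrist');cv2.imwrite('pics/w7.png',p[:,:,::-1])
loc(c,p,'steel',proj(c,(.4245,-.277,.01)),60,.010)
"
```

```text
t 23.15 p [ 0.4237 -0.2759  0.0903] q6 1.0 w 0.0769 F [-0.8 -0.4  0.8]
lin [0.0009 0.0011 0.0713] rot [-0.01  0.01 -0.26]
steel ell 0.4245 -0.2771 [0.045  0.0461]
```

View pics/w7.png

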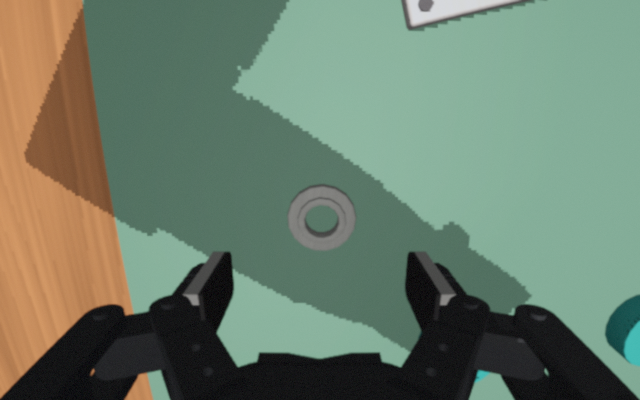

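>>> jog_arm(jaw=[0.1, 0.1, 0.1, 0.1, 0.1, 0.1, 0.1, 0.1], linear=[[0.001, 0.001, 0.02], [0.001, 0.001, 0.04], [0.001, 0.001, 0.055], [0.001, 0.001, 0.06], [0.001, 0.001, 0.06], [0.001, 0.001, 0.06], [0.001, 0.001, 0.06], [0.001, 0.001, 0.06]], delta_rot=[[0, 0, 0], [0, 0, 0], [0, 0, 0], [0, 0, 0], [0, 0, 0], [0, 0, 0], [0, 0, 0], [0, 0, 0]])

```text
clock: 23.87
eef_pos: [0.4256, -0.2776, 0.0315]
tool_rot: [1.0, -0.002, 0.001, 0.001]
ft_force: [-0.2, -0.4, 0.0]
grip_width: 0.0771
```

```bash
python3 -c "
from h import *
go(.4245,-.277,.0175)
"
```

```text
t 23.87 p [ 0.4256 -0.2776  0.0315] q6 1.0 w 0.0771 F [-0.2 -0.4  0. ]
lin [-0.0011 -0.0006  0.014 ] rot [ 0.09 -0.13 -0.28]
```

>>> jog_arm(jaw=[0.1, 0.1, 0.15, 0.3, 0.5, 0.7, 1, 1], linear=[[-0.001, -0.0005, 0.008], [-0.001, -0.0005, 0.0135], [-0.001, -0.0005, 0.0135], [-0.001, -0.0005, 0.0135], [-0.001, -0.0005, 0.0135], [-0.001, -0.0005, 0.0135], [-0.001, -0.0005, 0.0135], [-0.001, -0.0005, 0.0135]], delta_rot=[[0, 0, 0], [0, 0, 0], [0, 0, 0], [0, 0, 0], [0, 0, 0], [0, 0, 0], [0, 0, 0], [0, 0, 0]])

```text
clock: 24.53
eef_pos: [0.4237, -0.2766, 0.0172]
tool_rot: [1.0, -0.003, 0.0, 0.0]
ft_force: [-1.6, 1.5, 5.7]
grip_width: 0.0424
```

>>> jog_arm(jaw=[1, 1, 1, 1, 1, 1, 1, 1], linear=[[0, 0, 0], [0, 0, 0], [0, 0, -0.01], [0, 0, -0.03], [0, 0, -0.06], [0, 0, -0.09], [0, 0, -0.12], [0, 0, -0.13]], delta_rot=[[0, 0, 0], [0, 0, 0], [0, 0, 0], [0, 0, 0], [0, 0, 0], [0, 0, 0], [0, 0, 0], [0, 0, 0]])

```text
clock: 25.2
eef_pos: [0.4258, -0.278, 0.1517]
tool_rot: [1.0, -0.003, 0.003, 0.002]
ft_force: [0.9, -0.3, -1.6]
grip_width: 0.0423
```

```bash
python3 -c "
from h import *
held('steel',box=(240,170,400,350))
go(.54,-.053,.15)
"; cp pics/$(ls -t pics | head -1) pics/steelheld.png
```

```text
steel 6162 5240 zmed 0.0089 tilt [ 0.001 -0.017] centre(tool) [-0.0014 -0.0043] r 0.0293 mean [-0.0006 -0.0011  0.0083]
t 25.25 p [ 0.4261 -0.2783  0.1518] q6 1.0 w 0.0422 F [ 0.8 -0.6  0.1]
lin [ 0.1127 -0.2258  0.0016] rot [ 0.29 -0.45 -0.29]
```

View pics/steelheld.png

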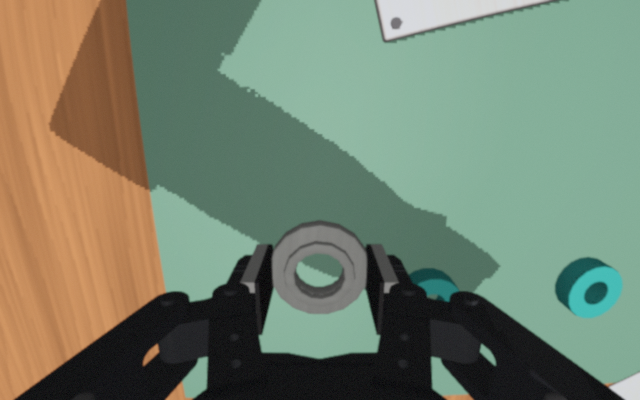

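>>> jog_arm(jaw=[1, 1, 1, 1, 1, 1, 1, 1], linear=[[0.008, -0.016, 0], [0.022, -0.044, 0], [0.038, -0.077, 0], [0.054, -0.11, 0], [0.07, -0.143, 0], [0.086, -0.176, 0], [0.1, -0.202, 0], [0.107, -0.215, 0]], delta_rot=[[0, 0, 0], [0, 0, 0], [0, 0, 0], [0, 0, 0], [0, 0, 0], [0, 0, 0], [0, 0, 0], [0, 0, 0]])

```text
clock: 25.92
eef_pos: [0.5323, -0.0587, 0.1451]
tool_rot: [1.0, -0.001, -0.001, -0.001]
ft_force: [-0.4, -0.6, 0.1]
grip_width: 0.0422
```

>>> jog_arm(jaw=[1, 1, 1, 1, 1, 1, 1, 1], linear=[[0.004, -0.007, 0], [0.006, -0.01, 0.01], [0.006, -0.01, 0.02], [0.006, -0.01, 0.03], [0.006, -0.01, 0.035], [0.006, -0.01, 0.035], [0.006, -0.01, 0.035], [0.006, -0.01, 0.035]], delta_rot=[[0, 0, 0], [0, 0, 0], [0, 0, 0], [0, 0, 0], [0, 0, 0], [0, 0, 0], [0, 0, 0], [0, 0, 0]])

```text
clock: 26.58
eef_pos: [0.5377, -0.0528, 0.1118]
tool_rot: [1.0, -0.003, 0.0, 0.0]
ft_force: [-0.3, 0.5, -1.0]
grip_width: 0.0424
```

```bash
python3 -c "
from h import *
go(.54,-.053,.0745)
o=bot.get_obs();c=cal('wrist');p,d=bot.camera('wrist');cv2.imwrite('pics/w8.png',p[:,:,::-1])
im=p.astype(np.uint8)
# steel hole: nearby depth ring
P=[];Rt=R.from_quat(o['tool_rot'])
for v in range(200,330):
  for u in range(265,375):
    if .08<d[v,u]<.2:
      a,r=ray(c,u,v);q=Rt.inv().apply(a+r*d[v,u]-o['eef_pos'])
      if q[2]<.02 and abs(q[0])<.0205 and q[2]>0: P.append(q)
P=np.array(P)
for lo,hi in((.004,.0075),(.0078,.0115)):
  s=P[(P[:,2]>lo)&(P[:,2]<hi)];print(len(s),s.min(0).round(4),s.max(0).round(4),s[:,2].mean())
"
```

```text
t 26.58 p [ 0.5377 -0.0528  0.1118] q6 1.48 w 0.0424 F [-0.3  0.5 -1. ]
lin [0.0023 0.0002 0.0373] rot [ 0.   -0.02 -0.36]
1976 [-0.0161 -0.0143  0.004 ] [0.0205 0.0177 0.0075] 0.005732274968078911
3491 [-0.0205 -0.021   0.0078] [0.0205 0.0242 0.0115] 0.009543545473070316
```

View pics/w8.png

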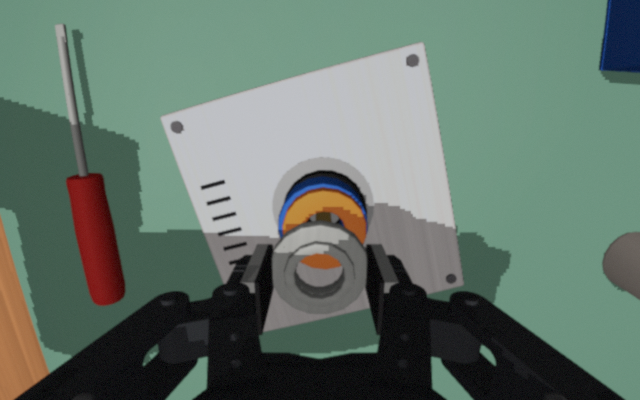

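>>> jog_arm(jaw=[1, 1, 1, 1, 1, 1, 1, 1], linear=[[0.0025, -0.001, 0], [0.0025, -0.001, 0.005], [0.0025, -0.001, 0.01], [0.0025, -0.001, 0.015], [0.0025, -0.001, 0.018], [0.0025, -0.001, 0.018], [0.0025, -0.001, 0.018], [0.0025, -0.001, 0.018]], delta_rot=[[0, 0, 0], [0, 0, 0], [0, 0, 0], [0, 0, 0], [0, 0, 0], [0, 0, 0], [0, 0, 0], [0, 0, 0]])

```text
clock: 27.3
eef_pos: [0.5402, -0.0511, 0.0936]
tool_rot: [1.0, -0.002, -0.0, -0.0]
ft_force: [0.6, 0.6, 0.1]
grip_width: 0.0426
```

```bash
python3 -c "
from h import *
go(.5405,-.0515,.0745)
"
```

```text
t 27.3 p [ 0.5402 -0.0511  0.0936] q6 1.48 w 0.0426 F [0.6 0.6 0.1]
lin [0.0003 0.0004 0.0191] rot [-0.    0.   -0.29]
```

>>> jog_arm(jaw=[1, 1, 1, 1, 1, 1, 1, 1], linear=[[0, 0.0005, 0.003], [0, 0.0005, 0.006], [0, 0.0005, 0.009], [0, 0.0005, 0.012], [0, 0.0005, 0.015], [0, 0.0005, 0.017], [0, 0.0005, 0.017], [0, 0.0005, 0.017]], delta_rot=[[0, 0, 0], [0, 0, 0], [0, 0, 0], [0, 0, 0], [0, 0, 0], [0, 0, 0], [0, 0, 0], [0, 0, 0]])

```text
clock: 27.97
eef_pos: [0.54, -0.0516, 0.0764]
tool_rot: [1.0, -0.003, -0.0, 0.0]
ft_force: [0.1, 0.5, -1.1]
grip_width: 0.0422
```

```bash
python3 -c "
from h import *
go(.5405,-.0515,.0745)
p,d=bot.camera('wrist');cv2.imwrite('pics/w9.png',p[:,:,::-1])
"
```

```text
t 27.97 p [ 0.54   -0.0516  0.0764] q6 1.48 w 0.0422 F [ 0.1  0.5 -1.1]
lin [ 0.0005 -0.0002  0.0019] rot [ 0.    0.02 -0.29]
```

View pics/w9.png

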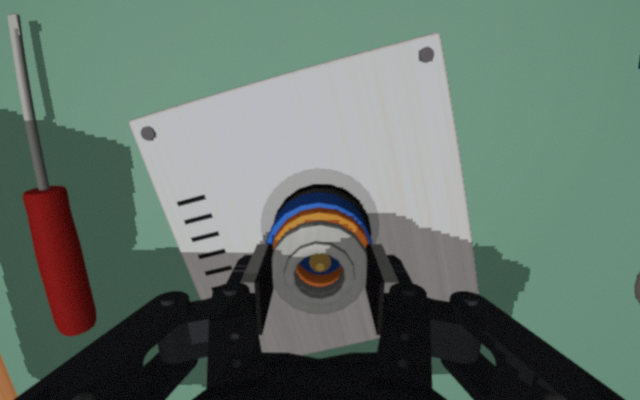

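>>> jog_arm(jaw=[1, 1, 1, 1, 1, 0.7, 0.45, 0.25], linear=[[0, 0, 0.001], [0, 0, 0.002], [0, 0, 0.0023], [0, 0, 0.0023], [0, 0, 0.0023], [0, 0, 0.0023], [0, 0, 0.0023], [0, 0, 0.0023]], delta_rot=[[0, 0, 0], [0, 0, 0], [0, 0, 0], [0, 0, 0], [0, 0, 0], [0, 0, 0], [0, 0, 0], [0, 0, 0]])

```text
clock: 28.68
eef_pos: [0.5403, -0.0516, 0.0744]
tool_rot: [1.0, -0.003, 0.0, -0.0]
ft_force: [0.7, 0.8, -0.6]
grip_width: 0.0576
```

>>> jog_arm(jaw=[0.15, 0.1, 0.1, 0.1, 0.1, 0.1, 0.1, 0.1], linear=[[0, 0, -0.002], [0, 0, -0.01], [0, 0, -0.03], [0, 0, -0.06], [0, 0, -0.09], [0, 0, -0.12], [0, 0, -0.14], [0, 0, -0.14]], delta_rot=[[0, 0, 0], [0, 0, 0], [0, 0, 0], [0, 0, 0], [0, 0, 0], [0, 0, 0], [0, 0, 0], [0, 0, 0]])

```text
clock: 29.35
eef_pos: [0.5431, -0.0519, 0.2207]
tool_rot: [1.0, -0.003, 0.005, 0.001]
ft_force: [-0.2, -0.6, 0.3]
grip_width: 0.0769
```

>>> jog_arm(jaw=[0.1, 0.1, 0.1, 0.1, 0.1, 0.1, 0.1, 0.1], linear=[[0, 0.02, 0], [0, 0.06, 0], [0, 0.1, 0], [0, 0.14, 0], [0, 0.17, 0], [0, 0.18, 0], [0, 0.18, 0], [0, 0.18, 0]], delta_rot=[[0, 0, 0], [0, 0, 0], [0, 0, 0], [0, 0, 0], [0, 0, 0], [0, 0, 0], [0, 0, 0], [0, 0, 0]])

```text
clock: 30.02
eef_pos: [0.5389, -0.2314, 0.2139]
tool_rot: [1.0, -0.003, -0.0, -0.001]
ft_force: [0.4, 0.1, -0.2]
grip_width: 0.077
```

```bash
python3 -c "
from h import *
go(.5405,-.0515,.0745)
for n in('wrist','top','scene'):
  c=cal(n);p,d=bot.camera(n);
  u,v=proj(c,(.54,-.053,.04)).astype(int); print(n,u,v)
  if n=='wrist': cv2.imwrite('pics/fin_w.png',p[:,:,::-1])
  else: cv2.imwrite('pics/fin_%s.png'%n,cv2.resize(p[v-60:v+60,u-80:u+80,::-1],None,fx=4.5,fy=4.5,interpolation=cv2.INTER_CUBIC))
  h=[]
  for y in range(v-45,v+45):
    for x in range(u-45,u+45):
      if d[min(y,399),x]>0 and y<400:
        a,r=ray(c,x,y);q=a+r*d[y,x]
        if q[2]>.055 and np.hypot(q[0]-.54,q[1]+.053)<.05:h.append(q)
  h=np.array(h)
  if len(h)<10: continue
  for lo,hi in((.056,.0655),(.0655,.072)):
    s=h[(h[:,2]>lo)&(h[:,2]<hi)]
    if len(s)>5:print(len(s),s.mean(0).round(4),s.min(0).round(4),s.max(0).round(4))
"
```

```text
t 30.02 p [ 0.5389 -0.2314  0.2139] q6 1.17 w 0.077 F [ 0.4  0.1 -0.2]
lin [ 0.0006 -0.1797  0.1397] rot [-0.07  0.04 -0.34]
wrist 319 -32
top 331 222
243 [ 0.5375 -0.0531  0.0619] [ 0.5159 -0.0757  0.0561] [ 0.5611 -0.0308  0.0655]
61 [ 0.5367 -0.0536  0.067 ] [ 0.5196 -0.0685  0.0655] [ 0.5531 -0.0385  0.0696]
scene 311 182
132 [ 0.5453 -0.0546  0.0622] [ 0.5208 -0.0764  0.056 ] [ 0.5664 -0.0321  0.0654]
29 [ 0.5403 -0.0539  0.067 ] [ 0.5257 -0.0687  0.0655] [ 0.5601 -0.0333  0.0713]
```

View pics/fin_scene.png

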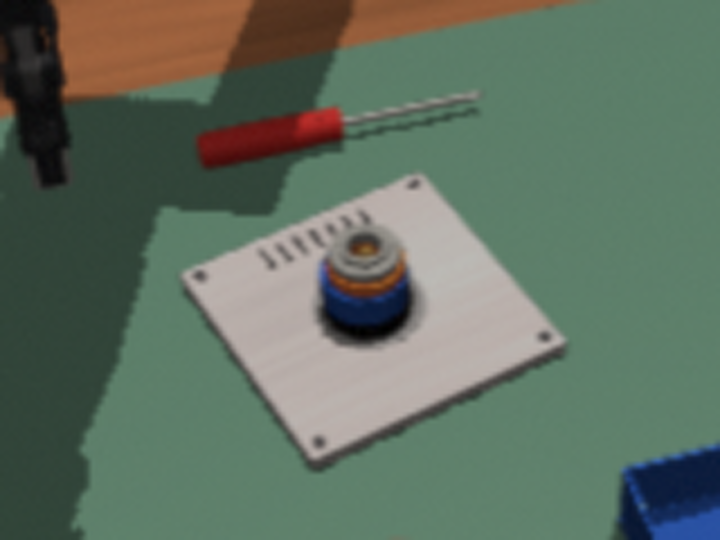

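View pics/fin_top.png

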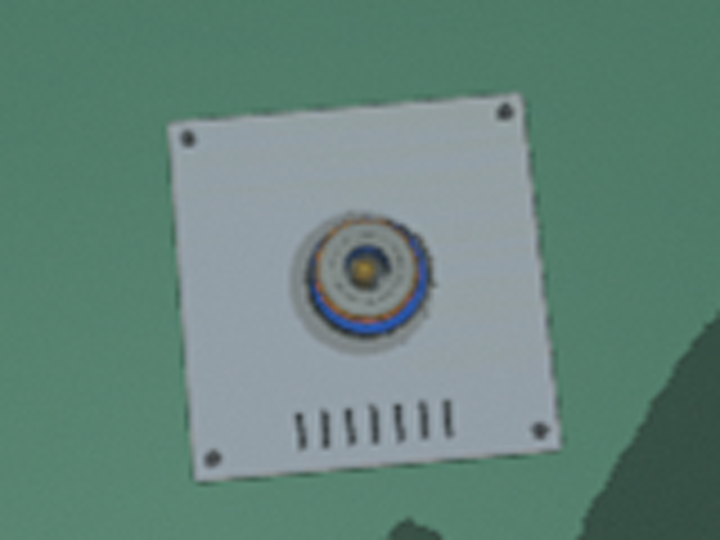

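View pics/fin_w.png

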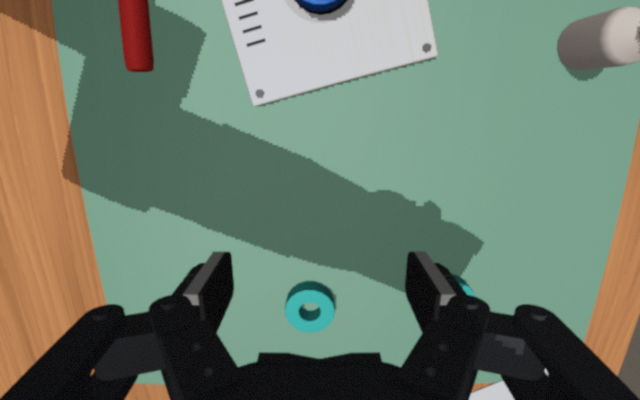

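The stack is complete and upright, with the stud at the middle of the clamp's hole (scene crop 365,245; top crop 365,268). The gripper is clear and open, so I hand the job in.

```bash
python3 -c "
from h import *
print(bot.job_done())"
```

```text
the job is handed in; nothing more can be done
None
```

All four rings are on the stud: black pad, blue transformer, orange pad, then the steel clamp with its collar up. I handed the job in at about 30 s, with the gripper open and about 0.18 m to the side of the stack.

- **Height:** after each pad and the transformer was let go, the wrist depth put its top face within about 0.5 mm of nominal, measured from the bench. The readings were 23.9, 45.7 and 55.8 mm, against 24, 46 and 56. The clamp's collar top read about 67 mm in both fixed cameras, against 68 nominal, with the depth noise at a few mm.
- **Centring:** the clamp sits within about 3 mm of the stud axis.
    - The fixed cameras differ by 2–4 mm in x. I put that down to the calibration and to side faces seen by the scene camera.
    - I used the wrist camera's estimate of the stud position, which lies between the two.
- **Bystanders:** I touched nothing but the four rings. The last pictures show the screwdriver clear of the arm, and the bottle and turquoise look-alikes still standing; I did not measure their positions or the bin's again.
- **Force:** the highest wrist force I read was about 6 N, and no check failed.

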